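# Run the fittings trolley to the index plate

### The job

Push the trolley of fittings along its guide, away from its starting end, and brake it so that its pointer comes to rest over the index plate, never running it into the stop at the far end. Handle it only by the sprung push blocks at its two ends, softly enough that neither block is ever pressed fully in, and do not touch its deck or fittings or disturb anything else on the bench. Finish only when it has stood there by itself, untouched and still, for two seconds; the whole job should take about twenty seconds at most.

Things in the scene. Friction and masses are not known exactly. Their poses are not given: they have to be found in the camera images.
- rail: fixed linear guide on the bench: aluminium base plate 200 mm wide (its x), 910 mm long (its y), with two steel shafts, tops 35 mm above the bench. Origin: centre of its underside. Its y axis is the travel line, the far end is at -y. Steel stop blocks 74 mm high at both ends; their rubber pads face inwards at y = +430 and y = -430 mm
- trolley (a joint): trolley position in m: its centre lies at y = 0.300 - value in the rail's frame, x = 0. Grows towards the far (-y) end; 0.600: front push block at the far stop. Trolley with load 5.0 kg nominal, up to 30 percent more or less. It runs almost without friction (0.015 N plus 0.3 N per m/s): left alone at 0.1 m/s it would coast about 0.7 m
- deck: upper part of the trolley, not to be touched: aluminium cover with cheeks, 154 mm wide (x), 150 mm long (y), top 84 mm above the bench; on its middle a black tray 136 x 104 mm, rim at 108 mm, with brass and steel fittings up to 123 mm; and the pointer. Origin: on bench level below the trolley's centre, axes as the rail's
- push_rear (a joint): how far the rear (+y end) push block is pressed in, m: 0 free, 0.040 fully in. Push it to send the trolley to the far end. Grey block with black rubber face, 100 mm wide (x), 44 to 74 mm above the bench, standing 55 mm out of the housing when free; slides in along y against a spring of 100 N/m, no preload, hardly damped: the trolley rebounds from anything held still against it
- push_front (a joint): the same for the front (-y end) push block: push here to brake the trolley or send it back; 0 free, 0.040 fully in, 100 N/m
- push_rear_face (a point): centre of the rear push block's rubber face, 59 mm above the bench; 130 mm in +y from the trolley's centre when the block is free; moves in with the block
- push_front_face (a point): centre of the front push block's rubber face, 59 mm above the bench; 130 mm in -y from the trolley's centre when the block is free; moves in with the block
- pointer (a point): tip region of the trolley's pointer, a steel blade 6 mm wide that sticks out of the +x side of the housing; the point lies on its underside, 57 mm above the bench, 125 mm in +x of the trolley's centre and level with that centre along y
- index: fixed index plate, a small steel bracket beside the guide on its +x side: top plate 50 mm (x) by 24 mm (along the travel, y), top 48 mm above the bench; origin on the bench below the middle of the plate, axes as the rail's. The trolley is in place when the pointer stands over the plate's 24 mm
- fitting_a: loose bystander: brass and steel fitting 32 mm in diameter, 43 mm high, standing on the bench beyond the guide; origin at the centre of its underside
- fitting_b: loose bystander, same fitting, on the robot's side of the guide
- fitting_c: loose bystander, same fitting, on the far side of the guide
- jar: loose bystander: grease jar 64 mm in diameter, 75 mm high, on the far side of the guide; origin at the centre of its underside
- wrench: loose bystander: steel wrench lying flat on the bench on the robot's side of the guide, near its starting end; origin at its underside

How it is judged:
On the way:
1. the trolley stands by itself with the pointer over the index plate, untouched and still, for 1.5 s (y of pointer in the frame of index between -0.012 and 0.012 m and velocity of joint trolley between -0.008 and 0.008 m/s and value of joint each of push_rear, push_front below 0.003 m), for 1.5 s.
At the end, for the whole second after the job is handed in: the pointer's middle is over the index plate (within 12 mm of the plate's middle along the guide), the trolley is at rest (under 8 mm/s) and both push blocks are free, having stood so for 1.5 s before the program ends (all of step 1); the robot touches nothing.
It fails at once if the trolley ran into the far stop (within 3 mm of the end of its travel) (value of joint trolley above 0.597 m).
It fails at once if a push block was pressed fully in: the trolley was pushed or caught too hard (value of joint any of push_rear, push_front above 0.038 m).
It fails at once if the robot touched the trolley's deck, tray or fittings (contact force between deck and the arm above 1 N).
It fails at once if the fingers touched the trolley's deck, tray or fittings (contact force between deck and the fingers above 1 N).
It fails at once if a bystander was disturbed (distance of any of fitting_a, fitting_b, fitting_c, jar, wrench from where it was at the start of the episode above 0.02 m).
It also fails if it takes over 35 s, if anything falls off the work surface, if the arm or the gripper's body presses on something with over 40 N, if the wrist force passes 120 N, or if a joint passes its speed limit or range.

### The arm

A 6-joint arm with a two-finger parallel gripper is mounted at the origin on the work surface. World frame = base frame: x ahead of the robot, y to its left, z up, the work surface at z = 0. Lengths are in m, angles in rad, forces in N, time in s.
With the tool pointing down it reaches from about 0.375 to 0.75 m from the base axis. Payload 9 kg.
Tool frame: the origin (TCP) lies on the mounting face of the last link; the fingertips stand 173 mm ahead of it and the grasp point (between the pads) lies 155 mm ahead of it (tcp_to_grasp is the distance from the TCP to the grasp point, in m); z points along the fingers, y is the line along which they close (so a half turn about z gives the same grasp; the last joint's range is limited). The gripper opens to 85 mm and grips with 20 to 120 N. Pads are 22 mm wide; open, the fingers measure 114 mm over their backs; the gripper's body (76 mm by 85 mm) begins 54 mm behind the grasp point. The pads swing forward as they close: fully open they stand 13 mm farther back than shut.
Start: joints at [-1.375, 0.104, 0.097, 1.564, 0, 1.353], TCP at [0.241, -0.549, 0.405] pointing down, gripper open.
Joint ranges: [-2.99, 2.99], [-0.84, 1.86], [-1.1, 1.16], [-1.84, 2.11], [-1.51, 1.56], [-3.14, 3.14]. Speed limits (rad/s): [2.22, 2.22, 2.57, 3.14, 3.14, 3.14].

### API

Orientations are given as a rotation vector (axis times angle).
In Python, from rig import * gives the robot as it stands.
- The arm moves only by the tool move_arm, never from a script. Its argument "steps" is a list of rows, each an object with "xyz": the shift along the world's x, y, z in m, a list of three; "dr": the turn, a rotation vector about the world's x, y, z in degrees, a list of three; "hand": the opening, from 0 (shut) to 1 (fully open). A call has 1 to 5 rows; each row is the pose to reach, as a shift and turn from the pose commanded when the call began; what a row does not reach only later rows make up. A row lasts 1/12 s, in which the tool goes at most 41.7 mm and 7.16 degrees, less where a joint would pass 70% of its speed; a pose out of reach is approached as far as the arm can. A call with a gripper value outside its range is refused whole. The fingers move at their own pace and stop on an object; "squeeze" is the grip in N (left out, the last holds). Time passes only in rows, so rows that repeat a pose let the fingers close. It gives the time, the measured TCP pose, the force, the opening and the grip force at its end, in the units of the state.
- get_state(): the state, without advancing time (a new reading comes with each control period).
- grab_frame(name): name is "side" or "top"; returns the picture (384x512x3 uint8, red, green, blue); there is no depth.
- calibration(name): a dict with "fx", "fy", "cx", "cy" (pixels), "k1" (the pictures are not rectified: a ray, as slopes to the right and down, at radius r is drawn at 1 + k1 r^2 times it, then the intrinsics apply), "R" (3x3) and "t" (3): a world point X has camera coordinates R X + t. Camera axes: x right, y down, z forward; pixel columns grow to the right and rows downward; lengths in m; the calibration is good to about 2 mm. A picture is of the moment at which its call begins. calibration takes no time and is no camera call.
- finish_job(): hands the job in; it is judged then, once.
The state is a dict: "time": time; "joint_positions": joint angles; "qd": joint speeds; "effort": joint torques, N m; "ee_pos": TCP position; "tcp_rot": TCP orientation; "force": force on the tool from outside, world axes, zero at the start; "torque": the same for the moment, N m; "width": finger opening in m; "grasp_force": force on a finger pad.
Only numpy, scipy, OpenCV 4.12 (cv2) and the standard library are available. Lean on these libraries where they do the work, as an engineer would, in place of code of your own. Each camera call takes 0.05 s, during which the arm holds its last target. There are 200 camera calls.

## Working session

There is one attempt and no reset: what is moved stays moved. The work goes in short steps, Python scripts to look and compute and a tool call to move; the robot and the scene stay as the last step left them, time stands still between calls to the robot, and variables do not carry over. Pictures are saved under pics/ and viewed, at most 10 in all, crops included, and the job is handed in when it is done.

Besides the shell and the picture viewer there is one more tool, called as a command line: name --argument value ..., lists and objects as JSON in quotes. move_arm: Moves the arm, as the interface text tells. Its arguments: {"type":"object","properties":{"steps":{"type":"array","items":{"type":"object","properties":{"xyz":{"type":"array","items":{"type":"number"}},"dr":{"type":"array","items":{"type":"number"}},"hand":{"type":"number"}}}},"squeeze":{"type":"number"}},"required":["steps"]}

```bash
mkdir -p pics; ls; python3 - <<'E'
from rig import *
import cv2
for n in("top","side"):
    c=calibration(n); print(n,c)
    im=grab_frame(n); cv2.imwrite(f"pics/{n}0.png",cv2.resize(im[:,:,::-1],(800,600),interpolation=cv2.INTER_CUBIC))
s=get_state(); print(s)
E
```

```text
pics
top {'fx': 467.7187469173995, 'fy': 467.7187469173995, 'cx': 256.40550246153583, 'cy': 192.39245475707543, 'k1': -0.021094509409187327, 'R': array([[ 0.01883882, -0.99981227,  0.00453003],
       [-0.99797325, -0.01907923, -0.06070735],
       [ 0.06078238, -0.00337719, -0.99814533]]), 't': array([0.05333785, 0.50946669, 1.23193829])}
side {'fx': 446.43616634930544, 'fy': 446.43616634930544, 'cx': 259.69805541087743, 'cy': 183.57613384160229, 'k1': -0.14104136854527508, 'R': array([[-0.21109641, -0.97740264, -0.01106263],
       [-0.77367759,  0.1739919 , -0.60922065],
       [ 0.59737868, -0.12004538, -0.79292359]]), 't': array([0.1737715 , 0.44076114, 1.10277855])}
{'time': 0.1, 'joint_positions': array([-1.37472322e+00,  1.04640670e-01,  9.65236271e-02,  1.56393832e+00,
       -2.96025968e-05,  1.35306622e+00]), 'qd': array([ 0.00086357, -0.00055528,  0.0036019 ,  0.00057558, -0.00079609,
       -0.00183934]), 'effort': array([ 8.18801840e-03, -5.58204067e+01,  5.04721642e+01,  1.26479322e-02,
       -1.93722726e-04,  1.80836628e-05]), 'ee_pos': array([ 0.24122294, -0.54925161,  0.40398645]), 'tcp_rot': array([-3.07335668e+00, -6.45114247e-01,  2.50718297e-05]), 'force': array([ 0.03070948, -0.01844404,  0.47209087]), 'torque': array([0.0399827 , 0.00502353, 0.04994307]), 'grasp_force': 0.0, 'width': 0.08551072816555966}
```

View pics/top0.png

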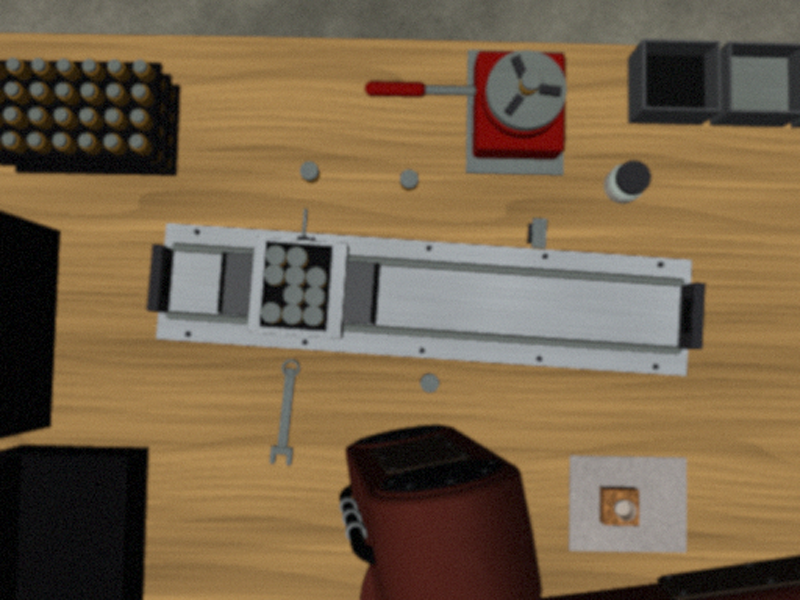

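View pics/side0.png

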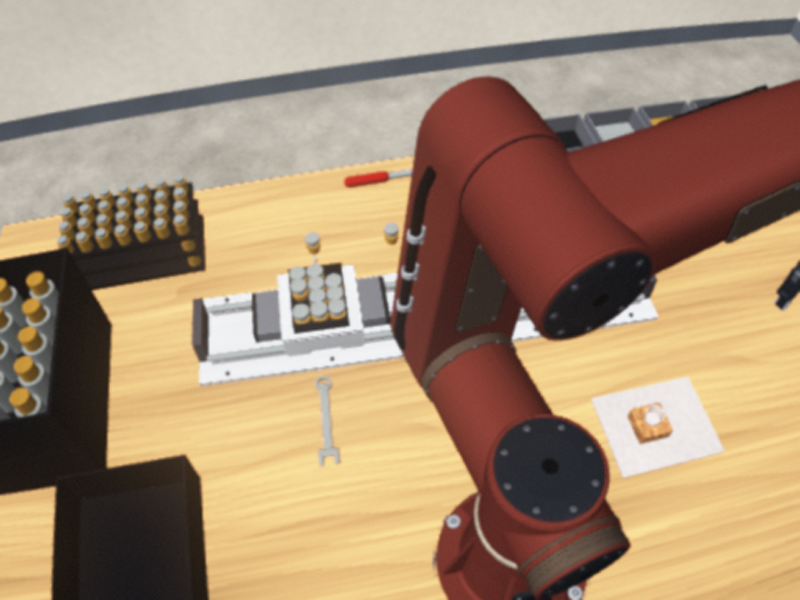

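```bash
cat > h.py <<'E'
from rig import *
import numpy as np, cv2
def p2w(n,px,z):
    c=calibration(n); K=np.array([[c['fx'],0,c['cx']],[0,c['fy'],c['cy']],[0,0,1]])
    d=cv2.undistortPoints(np.array([[px]],float),K,np.array([c['k1'],0,0,0,0]))[0,0]
    R,t=np.array(c['R']),np.array(c['t']); o=-R.T@t; r=R.T@np.array([d[0],d[1],1])
    return o+r*(z-o[2])/r[2]
def w2p(n,X):
    c=calibration(n); K=np.array([[c['fx'],0,c['cx']],[0,c['fy'],c['cy']],[0,0,1]])
    return cv2.projectPoints(np.array([X],float),cv2.Rodrigues(np.array(c['R']))[0],np.array(c['t']),K,np.array([c['k1'],0,0,0,0]))[0][0,0]
E
python3 - <<'E'
from h import *
f=.64
for nm,px,z in [("cTL",(165,224),.01),("cTR",(691,261),.01),("cBR",(687,375),.01),("cBL",(157,338),.01),("deckTL",(253,236),.084),("deckTR",(347,242),.084),("deckBR",(340,339),.084),("deckBL",(248,332),.084),("ptrtip",(305,210),.06),("indexTL",(532,219),.048),("indexBR",(547,248),.048),("rearface",(221,282),.074),("frontface",(377,293),.074),
 ("fit",(430,383),.04),("fa",(310,172),.04),("fc",(409,180),.04),("jar",(634,178),.075),("stopL",(170,280),.074),("stopR",(682,315),.074)]:
    q=(np.array(px)+.5)*f-.5; print(nm,p2w("top",q,z).round(4))
im=cv2.imread("pics/top0.png")
a=im[190:390,140:400]; cv2.imwrite("pics/a.png",cv2.resize(a,(780,600),interpolation=cv2.INTER_CUBIC))
b=im[190:390,500:720]; cv2.imwrite("pics/b.png",cv2.resize(b,(660,600),interpolation=cv2.INTER_CUBIC))
E
```

```text
cTL [0.6339 0.4728 0.01  ]
cTR [ 0.5874 -0.4371  0.01  ]
cBR [ 0.3909 -0.4293  0.01  ]
cBL [0.4371 0.4789 0.01  ]
deckTL [0.605 0.305 0.084]
deckTR [0.5981 0.1524 0.084 ]
deckBR [0.441 0.16  0.084]
deckBL [0.4494 0.3082 0.084 ]
ptrtip [0.6536 0.225  0.06  ]
indexTL [ 0.6481 -0.154   0.048 ]
indexBR [ 0.5997 -0.1795  0.048 ]
rearface [0.53   0.3568 0.074 ]
frontface [0.5169 0.1023 0.074 ]
fit [0.3711 0.0122 0.04  ]
fa [0.7224 0.221  0.04  ]
fc [0.7119 0.0533 0.04  ]
jar [ 0.715  -0.3172  0.075 ]
stopL [0.5317 0.4402 0.074 ]
stopR [ 0.4905 -0.396   0.074 ]
```

View pics/a.png

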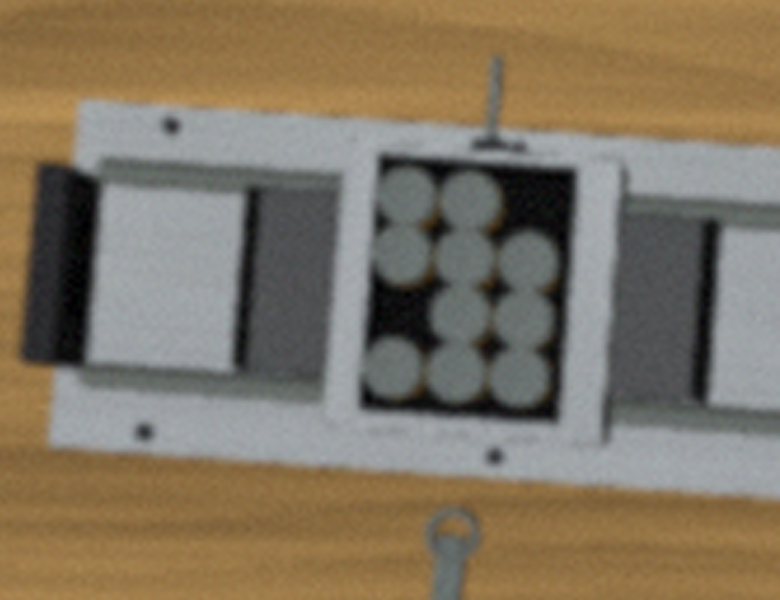

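View pics/b.png

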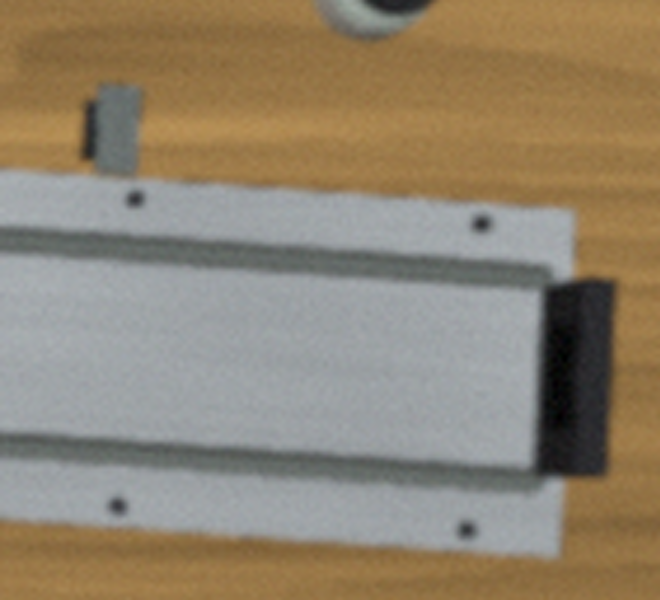

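The top view shows the rail running nearly along world y, tilted about 2.9°. The pointer is at about (305,210–238) px in the 800 px view and the index plate centre at (540,233). The travel needed is about 0.393 m.

```bash
cat >> h.py <<'E'
C=np.array([.5123,.0213]); U=np.array([.0511,.9987]); X=np.array([.9987,-.0511])
S=np.arange(-.46,.46,.001); XX=np.arange(-.08,.16,.001)
def rect(im,z):
    g=np.array([[*(C+s*U+x*X),z] for x in XX[::-1] for s in S])
    m=cv2.projectPoints(g,*(lambda c:(cv2.Rodrigues(np.array(c['R']))[0],np.array(c['t']),np.array([[c['fx'],0,c['cx']],[0,c['fy'],c['cy']],[0,0,1]]),np.array([c['k1'],0,0,0,0])))(calibration("top")))[0].reshape(len(XX),len(S),2).astype(np.float32)
    return cv2.remap(im,m,None,cv2.INTER_CUBIC)
# patches: name,(x lo,x hi),(ds lo,ds hi),z
P=[("deck",(-.075,.075),(-.085,.085),.09),("far",(.0,.075),(-.085,.085),.09),("ptr",(.100,.145),(-.02,.02),.06)]
S0=.2105
def track(im):
    im0=np.load("f0.npy"); out={}
    for n,(a,b),(c,d),z in P:
        r=[rect(i,z)[np.searchsorted(-XX[::-1],-b):np.searchsorted(-XX[::-1],-a)] for i in (im0,im)]
        j=int(round((S0+c-S[0])*1000)); w=int(round((d-c)*1000))
        q=cv2.matchTemplate(r[1],np.ascontiguousarray(r[0][:,j:j+w]),cv2.TM_CCOEFF_NORMED)[0]
        k=int(q.argmax()); sub=0
        if 0<k<len(q)-1: sub=.5*(q[k-1]-q[k+1])/(q[k-1]-2*q[k]+q[k+1])
        out[n]=(round(S0+(k+sub-j)/1000,4),round(float(q[k]),2))
    return out
def see(save=None):
    t=get_state()['time']; im=grab_frame("top"); s=get_state()
    if save: cv2.imwrite(f"pics/{save}.png",cv2.resize(im[:,:,::-1],(800,600)))
    p=s['ee_pos']; d=np.array(p[:2])-C
    print("t",round(t,3),track(im),"hand s",round(d@U,4),"x",round(d@X,4),"z",round(p[2],4),"F_s",round(np.array(s['force'])[:2]@U,2),"F",np.round(s['force'],1),"w",round(s['width'],3))
E
sed -i 's/np.searchsorted(-XX\[::-1\],-b):np.searchsorted(-XX\[::-1\],-a)/np.searchsorted(-XX[::-1],-b):np.searchsorted(-XX[::-1],-a)/' h.py
python3 - <<'E'
from h import *
np.save("f0.npy",grab_frame("top")); see()
c=calibration("top"); print(-np.array(c['R']).T@np.array(c['t']))
r=rect(np.load("f0.npy"),.048)[:80]  # index region, pointer plane
g=cv2.cvtColor(rect(np.load("f0.npy"),.048),cv2.COLOR_RGB2HSV)
# low-saturation columns at x .105-.14
rows=[i for i,x in enumerate(XX[::-1]) if .107<x<.138]
sat=g[rows,:,1].mean(0); b=(sat<np.median(sat)*.55); k=np.where(b)[0]; print("index/pointer-ish low sat s:",S[k].round(3))
E
```

```text
t 0.15 {'deck': (np.float32(0.2105), 1.0), 'far': (np.float32(0.2105), 1.0), 'ptr': (np.float32(0.2105), 0.97)} hand s -0.5837 x -0.2415 z 0.4042 F_s 0.79 F [-0.   0.8 -0. ] w 0.085
[0.43254916 0.06720856 1.2603402 ]
index/pointer-ish low sat s: [-0.193 -0.192 -0.191 -0.19  -0.189 -0.188 -0.187 -0.186 -0.185 -0.184
 -0.183 -0.182 -0.181 -0.18  -0.179 -0.178 -0.177 -0.176 -0.175 -0.174
 -0.173 -0.172 -0.171 -0.17  -0.169 -0.168 -0.167 -0.166 -0.165  0.21
  0.211  0.212  0.213  0.214  0.215]
```

move_arm --steps '[{"xyz": [0.02, 0.036, 0], "dr": [0, 0, 7], "hand": 0}, {"xyz": [0.04, 0.072, 0], "dr": [0, 0, 14], "hand": 0}, {"xyz": [0.06, 0.108, 0], "dr": [0, 0, 21], "hand": 0}, {"xyz": [0.08, 0.144, 0], "dr": [0, 0, 28], "hand": 0}, {"xyz": [0.1, 0.18, 0], "dr": [0, 0, 35], "hand": 0}]'

```text
time: 0.62
ee_pos: [0.3417, -0.3676, 0.4045]
tcp_rot: [-2.734, -1.547, -0.0]
force: [0.4, 0.1, 0.4]
width: 0.0255
grasp_force: 0.0
```

move_arm --steps '[{"xyz": [0.02, 0.036, 0], "dr": [0, 0, 7], "hand": 0}, {"xyz": [0.04, 0.072, 0], "dr": [0, 0, 14], "hand": 0}, {"xyz": [0.06, 0.108, 0], "dr": [0, 0, 21], "hand": 0}, {"xyz": [0.08, 0.144, 0], "dr": [0, 0, 28.4], "hand": 0}, {"xyz": [0.1, 0.18, 0], "dr": [0, 0, 28.4], "hand": 0}]'

```text
time: 1.03
ee_pos: [0.4417, -0.1874, 0.4048]
tcp_rot: [2.268, 2.173, 0.0]
force: [1.3, -0.8, -0.5]
width: -0.0002
grasp_force: 0.0
```

move_arm --steps '[{"xyz": [0.006, 0.039, 0], "hand": 0}, {"xyz": [0.012, 0.078, 0], "hand": 0}, {"xyz": [0.018, 0.117, -0.005], "hand": 0}, {"xyz": [0.024, 0.156, -0.01], "hand": 0}, {"xyz": [0.03, 0.195, -0.015], "hand": 0}]'

```text
validation failed for argument at $.st...
```

move_arm --steps '[{"xyz": [0.006, 0.039, -0.005], "hand": 0}, {"xyz": [0.012, 0.078, -0.01], "hand": 0}, {"xyz": [0.018, 0.117, -0.015], "hand": 0}, {"xyz": [0.024, 0.156, -0.02], "hand": 0}, {"xyz": [0.03, 0.195, -0.025], "hand": 0}]'

```text
validation failed for argument at $.st...
```

move_arm --steps '[{"xyz": [0.006, 0.039, -0.004], "hand": 0}, {"xyz": [0.012, 0.078, -0.008], "hand": 0}, {"xyz": [0.018, 0.117, -0.012], "hand": 0}, {"xyz": [0.024, 0.156, -0.016], "hand": 0}, {"xyz": [0.03, 0.193, -0.02], "hand": 0}]'

```text
validation failed for argument at $.st...
```

```bash
python3 -c "
from h import *
see()
s=get_state();p=s['ee_pos'];print(p, s['tcp_rot'], 'to go',(C+.377*U-p[:2]).round(4),.228-p[2])"
```

```text
t 1.033 {'deck': (np.float32(0.2105), 1.0), 'far': (np.float32(0.2105), 1.0), 'ptr': (np.float32(0.2105), 0.97)} hand s -0.2064 x -0.0578 z 0.405 F_s 5.87 F [ 1.7  5.8 -0.6] w -0.0
[ 0.44405725 -0.18187085  0.40502918] [-2.26852083 -2.17264255 -0.00487398] to go [0.0875 0.5797] -0.17702918270773624
```

move_arm --steps '[{"xyz": [0.006, 0.039, 0], "dr": [0, 0, 0], "hand": 0}, {"xyz": [0.012, 0.078, 0], "dr": [0, 0, 0], "hand": 0}, {"xyz": [0.018, 0.117, -0.005], "dr": [0, 0, 0], "hand": 0}, {"xyz": [0.024, 0.156, -0.01], "dr": [0, 0, 0], "hand": 0}, {"xyz": [0.03, 0.195, -0.015], "dr": [0, 0, 0], "hand": 0}]'

```text
time: 1.5
ee_pos: [0.4711, 0.0075, 0.3897]
tcp_rot: [2.277, 2.164, 0.001]
force: [0.7, -0.5, -0.4]
width: 0.0001
grasp_force: 0.0
```

move_arm --steps '[{"xyz": [0.006, 0.039, -0.005], "dr": [0, 0, 0], "hand": 0}, {"xyz": [0.012, 0.078, -0.01], "dr": [0, 0, 0], "hand": 0}, {"xyz": [0.018, 0.117, -0.015], "dr": [0, 0, 0], "hand": 0}, {"xyz": [0.024, 0.156, -0.02], "dr": [0, 0, 0], "hand": 0}, {"xyz": [0.03, 0.195, -0.025], "dr": [0, 0, 0], "hand": 0}]'

```text
time: 1.92
ee_pos: [0.5011, 0.2027, 0.3644]
tcp_rot: [2.277, 2.164, 0.0]
force: [1.0, -0.8, 0.3]
width: 0.0001
grasp_force: 0.0
```

move_arm --steps '[{"xyz": [0.006, 0.039, -0.004], "dr": [0, 0, 0], "hand": 0}, {"xyz": [0.012, 0.078, -0.008], "dr": [0, 0, 0], "hand": 0}, {"xyz": [0.018, 0.117, -0.012], "dr": [0, 0, 0], "hand": 0}, {"xyz": [0.024, 0.156, -0.016], "dr": [0, 0, 0], "hand": 0}, {"xyz": [0.03, 0.19, -0.02], "dr": [0, 0, 0], "hand": 0}]'

```text
time: 2.33
ee_pos: [0.5309, 0.3931, 0.3441]
tcp_rot: [-2.276, -2.165, 0.0]
force: [0.7, -1.2, 1.3]
width: 0.0001
grasp_force: 0.0
```

```bash
python3 -c "
from h import *
see()
s=get_state();p=s['ee_pos'];print(p, s['tcp_rot'], 'to go',(C+.377*U-p[:2]).round(4),.228-p[2])"
```

```text
t 2.333 {'deck': (np.float32(0.2105), 1.0), 'far': (np.float32(0.2105), 1.0), 'ptr': (np.float32(0.2105), 0.97)} hand s 0.3763 x -0.0007 z 0.3411 F_s 0.8 F [-3.1  1.  -1.4] w -0.0
[0.53087493 0.39717022 0.34113664] [-2.27161709e+00 -2.16630635e+00  1.87743098e-03] to go [0.0007 0.0006] -0.11313664041789592
```

move_arm --steps '[{"xyz": [0, 0, -0.039], "dr": [0, 0, 0], "hand": 0}, {"xyz": [0, 0, -0.078], "dr": [0, 0, 0], "hand": 0}, {"xyz": [0, 0, -0.116], "dr": [0, 0, 0], "hand": 0}, {"xyz": [0, -0.002, -0.116], "dr": [0, 0, 0], "hand": 0}, {"xyz": [-0.0005, -0.007, -0.116], "dr": [0, 0, 0], "hand": 0}]'

```text
time: 2.8
ee_pos: [0.5297, 0.3831, 0.2269]
tcp_rot: [-2.275, -2.164, 0.007]
force: [-0.1, 0.2, 0.8]
width: -0.0002
grasp_force: 0.0
```

move_arm --steps '[{"xyz": [-0.0003, -0.005, 0], "dr": [0, 0, 0], "hand": 0}, {"xyz": [-0.0005, -0.01, 0], "dr": [0, 0, 0], "hand": 0}, {"xyz": [-0.0008, -0.015, 0], "dr": [0, 0, 0], "hand": 0}, {"xyz": [-0.001, -0.02, 0], "dr": [0, 0, 0], "hand": 0}]'

```text
time: 3.13
ee_pos: [0.5306, 0.3633, 0.2312]
tcp_rot: [2.276, 2.163, 0.005]
force: [0.9, 0.8, 1.4]
width: -0.0
grasp_force: 0.4
```

```bash
python3 -c "
from h import *
s=get_state();p=s['ee_pos'];d=p[:2]-C;print(s['time'],'hand s',d@U,d@X,p[2],'F',s['force'])"
```

```text
3.1333 hand s 0.3424499824275824 0.0007974852455128575 0.2312165070765796 F [0.94259386 0.81948488 1.37184196]
```

move_arm --steps '[{"xyz": [-0.0003, -0.005, 0], "dr": [0, 0, 0], "hand": 0}, {"xyz": [-0.0005, -0.01, 0], "dr": [0, 0, 0], "hand": 0}, {"xyz": [-0.0008, -0.015, 0], "dr": [0, 0, 0], "hand": 0}, {"xyz": [-0.001, -0.02, 0], "dr": [0, 0, 0], "hand": 0}, {"xyz": [-0.0013, -0.025, 0], "dr": [0, 0, 0], "hand": 0}]'

```text
time: 3.55
ee_pos: [0.5284, 0.3381, 0.2287]
tcp_rot: [2.277, 2.165, -0.0]
force: [0.5, 0.5, 0.6]
width: 0.0
grasp_force: 0.2
```

```bash
python3 -c "
from h import *
see()"
```

```text
t 3.55 {'deck': (np.float32(0.1791), 0.99), 'far': (np.float32(0.1791), 0.99), 'ptr': (np.float32(0.1793), 0.95)} hand s 0.3165 x -0.0001 z 0.2285 F_s -0.7 F [ 0.1 -0.7 -0.3] w -0.0
```

move_arm --steps '[{"xyz": [-0.0003, -0.005, 0], "dr": [0, 0, 0], "hand": 0}, {"xyz": [-0.0005, -0.01, 0], "dr": [0, 0, 0], "hand": 0}, {"xyz": [-0.0005, -0.01, 0.035], "dr": [0, 0, 0], "hand": 0}, {"xyz": [-0.0005, -0.01, 0.075], "dr": [0, 0, 0], "hand": 0}, {"xyz": [-0.0005, -0.01, 0.115], "dr": [0, 0, 0], "hand": 0}]'

```text
time: 4.02
ee_pos: [0.5273, 0.328, 0.3441]
tcp_rot: [-2.276, -2.164, 0.004]
force: [1.2, 0.0, 1.0]
width: 0.0001
grasp_force: 0.0
```

```bash
python3 -c "
from h import *
see()"
```

```text
t 4.017 {'deck': (np.float32(0.1258), 0.98), 'far': (np.float32(0.1258), 0.98), 'ptr': (np.float32(0.1264), 0.86)} hand s 0.3078 x 0.0008 z 0.3543 F_s 0.23 F [1.3 0.2 7.5] w 0.0
```

move_arm --steps '[{"xyz": [-0.002, -0.04, 0], "dr": [0, 0, 0], "hand": 0}, {"xyz": [-0.004, -0.08, 0], "dr": [0, 0, 0], "hand": 0}, {"xyz": [-0.006, -0.12, 0], "dr": [0, 0, 0], "hand": 0}, {"xyz": [-0.008, -0.16, 0], "dr": [0, 0, 0], "hand": 0}, {"xyz": [-0.01, -0.2, 0], "dr": [0, 0, 0], "hand": 0}]'

```text
time: 4.48
ee_pos: [0.5174, 0.1269, 0.3435]
tcp_rot: [2.276, 2.165, 0.0]
force: [-0.2, 0.1, -0.0]
width: -0.0001
grasp_force: 0.0
```

move_arm --steps '[{"xyz": [-0.002, -0.04, 0], "dr": [0, 0, 0], "hand": 0}, {"xyz": [-0.004, -0.08, 0], "dr": [0, 0, 0], "hand": 0}, {"xyz": [-0.006, -0.12, 0], "dr": [0, 0, 0], "hand": 0}, {"xyz": [-0.008, -0.16, 0], "dr": [0, 0, 0], "hand": 0}, {"xyz": [-0.01, -0.2, 0], "dr": [0, 0, 0], "hand": 0}]'

```text
time: 4.9
ee_pos: [0.5073, -0.0733, 0.3436]
tcp_rot: [2.276, 2.164, 0.0]
force: [0.7, -0.6, -0.0]
width: 0.0
grasp_force: 0.0
```

move_arm --steps '[{"xyz": [-0.002, -0.04, 0], "dr": [0, 0, 0], "hand": 0}, {"xyz": [-0.004, -0.08, 0], "dr": [0, 0, 0], "hand": 0}, {"xyz": [-0.006, -0.12, 0], "dr": [0, 0, 0], "hand": 0}, {"xyz": [-0.008, -0.16, 0], "dr": [0, 0, 0], "hand": 0}, {"xyz": [-0.01, -0.192, 0], "dr": [0, 0, 0], "hand": 0}]'

```text
time: 5.32
ee_pos: [0.4971, -0.2662, 0.3434]
tcp_rot: [2.278, 2.163, -0.0]
force: [0.6, 0.4, 0.6]
width: -0.0002
grasp_force: 0.0
```

```bash
python3 -c "
from h import *
see('c1')"
```

```text
t 5.317 {'deck': (np.float32(-0.0091), 0.93), 'far': (np.float32(-0.009), 0.93), 'ptr': (np.float32(-0.0068), 0.82)} hand s -0.2922 x -0.0007 z 0.3431 F_s -3.63 F [-3.6 -3.4 -0. ] w -0.0
```

move_arm --steps '[{"xyz": [0, 0, -0.039], "dr": [0, 0, 0], "hand": 0}, {"xyz": [0, 0, -0.078], "dr": [0, 0, 0], "hand": 0}, {"xyz": [0, 0, -0.115], "dr": [0, 0, 0], "hand": 0}, {"xyz": [0, 0, -0.115], "dr": [0, 0, 0], "hand": 0}, {"xyz": [0, 0, -0.115], "dr": [0, 0, 0], "hand": 0}]'

```text
time: 5.78
ee_pos: [0.497, -0.2626, 0.2274]
tcp_rot: [-2.274, -2.162, 0.001]
force: [1.0, -1.0, 1.3]
width: -0.0003
grasp_force: 0.0
```

```bash
python3 -c "
from h import *
see()"
```

```text
t 5.783 {'deck': (np.float32(-0.0525), 0.91), 'far': (np.float32(-0.0525), 0.91), 'ptr': (np.float32(-0.0498), 0.79)} hand s -0.2851 x 0.0003 z 0.2299 F_s -0.85 F [-0.2 -0.8  1.3] w -0.0
```

move_arm --steps '[{"xyz": [0, 0, 0], "dr": [0, 0, 0], "hand": 0}, {"xyz": [0, 0, 0], "dr": [0, 0, 0], "hand": 0}, {"xyz": [0, 0, 0], "dr": [0, 0, 0], "hand": 0}, {"xyz": [0, 0, 0], "dr": [0, 0, 0], "hand": 0}, {"xyz": [0, 0, 0], "dr": [0, 0, 0], "hand": 0}]'

```text
time: 6.25
ee_pos: [0.4982, -0.2636, 0.2296]
tcp_rot: [2.276, 2.164, 0.0]
force: [0.4, 0.6, -0.1]
width: 0.0
grasp_force: 0.0
```

```bash
python3 -c "
from h import *
see()"
```

```text
t 6.25 {'deck': (np.float32(-0.0935), 0.89), 'far': (np.float32(-0.0935), 0.89), 'ptr': (np.float32(-0.0905), 0.83)} hand s -0.2851 x 0.0004 z 0.2293 F_s 0.66 F [-0.1  0.7 -0.3] w 0.0
```

move_arm --steps '[{"xyz": [0, 0, 0], "dr": [0, 0, 0], "hand": 0}, {"xyz": [0, 0, 0], "dr": [0, 0, 0], "hand": 0}, {"xyz": [0, 0, 0], "dr": [0, 0, 0], "hand": 0}, {"xyz": [0, 0, 0], "dr": [0, 0, 0], "hand": 0}]'

```text
time: 6.63
ee_pos: [0.498, -0.2634, 0.2287]
tcp_rot: [-2.277, -2.165, -0.0]
force: [0.1, 0.3, 0.6]
width: -0.0001
grasp_force: 0.0
```

```bash
python3 -c "
from h import *
see()"
```

```text
t 6.633 {'deck': (np.float32(-0.1255), 0.87), 'far': (np.float32(-0.1255), 0.87), 'ptr': (np.float32(-0.1221), 0.79)} hand s -0.285 x 0.0002 z 0.2286 F_s -0.45 F [ 0.3 -0.5  0.1] w 0.0
```

move_arm --steps '[{"xyz": [0, 0, 0], "dr": [0, 0, 0], "hand": 0}, {"xyz": [-0.0002, -0.0033, 0], "dr": [0, 0, 0], "hand": 0}, {"xyz": [-0.0003, -0.0066, 0], "dr": [0, 0, 0], "hand": 0}, {"xyz": [-0.0005, -0.0099, 0], "dr": [0, 0, 0], "hand": 0}, {"xyz": [-0.0007, -0.0132, 0], "dr": [0, 0, 0], "hand": 0}]'

```text
time: 7.1
ee_pos: [0.4972, -0.2771, 0.2288]
tcp_rot: [2.277, 2.164, -0.0]
force: [-0.4, 0.7, 0.1]
width: -0.0001
grasp_force: 0.0
```

move_arm --steps '[{"xyz": [-0.0002, -0.0033, 0], "dr": [0, 0, 0], "hand": 0}, {"xyz": [-0.0003, -0.0066, 0], "dr": [0, 0, 0], "hand": 0}, {"xyz": [-0.0005, -0.0099, 0], "dr": [0, 0, 0], "hand": 0}, {"xyz": [-0.0007, -0.0132, 0], "dr": [0, 0, 0], "hand": 0}, {"xyz": [-0.0008, -0.0165, 0], "dr": [0, 0, 0], "hand": 0}]'

```text
time: 7.52
ee_pos: [0.4964, -0.2935, 0.2288]
tcp_rot: [2.277, 2.165, -0.0]
force: [0.7, -0.4, 0.8]
width: -0.0002
grasp_force: 0.2
```

```bash
python3 -c "
from h import *
see()"
```

```text
t 7.517 {'deck': (np.float32(-0.182), 0.84), 'far': (np.float32(-0.1822), 0.83), 'ptr': (np.float32(-0.1629), 0.36)} hand s -0.3156 x 0.0002 z 0.2288 F_s -0.66 F [-0.8 -0.6 -0.4] w -0.0
```

move_arm --steps '[{"xyz": [-0.0002, -0.0033, 0], "dr": [0, 0, 0], "hand": 0}, {"xyz": [-0.0003, -0.0066, 0], "dr": [0, 0, 0], "hand": 0}, {"xyz": [-0.0006, -0.011, 0], "dr": [0, 0, 0], "hand": 0}, {"xyz": [-0.0009, -0.018, 0], "dr": [0, 0, 0], "hand": 0}]'

```text
time: 7.9
ee_pos: [0.4956, -0.3112, 0.2287]
tcp_rot: [-2.276, -2.165, -0.0]
force: [0.3, -0.1, -0.4]
width: 0.0
grasp_force: 0.0
```

```bash
python3 -c "
from h import *
see('c2')"
```

```text
t 7.9 {'deck': (np.float32(-0.1824), 0.84), 'far': (np.float32(-0.1826), 0.83), 'ptr': (np.float32(-0.1629), 0.36)} hand s -0.3343 x 0.0003 z 0.2288 F_s -1.07 F [-0.6 -1.   0.7] w 0.0
```

move_arm --steps '[{"xyz": [-0.0005, -0.01, 0], "dr": [0, 0, 0], "hand": 0}, {"xyz": [-0.0005, -0.01, 0], "dr": [0, 0, 0], "hand": 0}, {"xyz": [-0.0005, -0.01, 0], "dr": [0, 0, 0], "hand": 0}, {"xyz": [-0.0005, -0.01, 0], "dr": [0, 0, 0], "hand": 0}]'

```text
time: 8.28
ee_pos: [0.495, -0.3211, 0.2286]
tcp_rot: [-2.277, -2.164, -0.0]
force: [0.4, 0.2, 0.5]
width: -0.0003
grasp_force: 0.0
```

```bash
python3 -c "
from h import *
see('c3')
im=cv2.imread('pics/c3.png')[190:340,480:680]; cv2.imwrite('pics/d3.png',cv2.resize(im,(800,600),interpolation=cv2.INTER_CUBIC))"
```

```text
t 8.283 {'deck': (np.float32(-0.1823), 0.84), 'far': (np.float32(-0.1825), 0.83), 'ptr': (np.float32(-0.1629), 0.36)} hand s -0.3427 x 0.0003 z 0.2287 F_s 0.68 F [-0.5  0.7  0.6] w 0.0
```

View pics/d3.png

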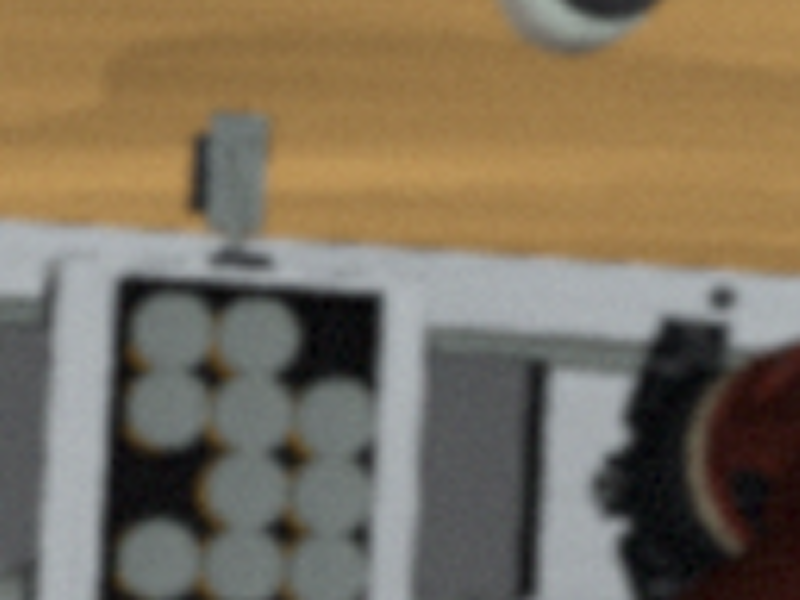

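The crop shows the pointer base at about x=240 px, against the index plate centre at 238 px. The trolley is still, and the hand is clear of the front block. Now I wait out the stand time.

move_arm --steps '[{"xyz": [0, -0.005, 0], "dr": [0, 0, 0], "hand": 0}, {"xyz": [0, -0.005, 0], "dr": [0, 0, 0], "hand": 0}, {"xyz": [0, -0.005, 0], "dr": [0, 0, 0], "hand": 0}, {"xyz": [0, -0.005, 0], "dr": [0, 0, 0], "hand": 0}, {"xyz": [0, -0.005, 0], "dr": [0, 0, 0], "hand": 0}]'

```text
time: 8.75
ee_pos: [0.4951, -0.326, 0.2287]
tcp_rot: [-2.277, -2.165, -0.0]
force: [-0.8, 0.6, 0.3]
width: 0.0001
grasp_force: 0.0
```

move_arm --steps '[{"xyz": [0, 0, 0], "dr": [0, 0, 0], "hand": 0}, {"xyz": [0, 0, 0], "dr": [0, 0, 0], "hand": 0}, {"xyz": [0, 0, 0], "dr": [0, 0, 0], "hand": 0}, {"xyz": [0, 0, 0], "dr": [0, 0, 0], "hand": 0}, {"xyz": [0, 0, 0], "dr": [0, 0, 0], "hand": 0}]'

```text
time: 9.17
ee_pos: [0.4951, -0.3261, 0.2287]
tcp_rot: [2.277, 2.165, 0.0]
force: [-0.1, 0.2, 0.3]
width: -0.0001
grasp_force: 0.0
```

move_arm --steps '[{"xyz": [0, 0, 0], "dr": [0, 0, 0], "hand": 0}, {"xyz": [0, 0, 0], "dr": [0, 0, 0], "hand": 0}, {"xyz": [0, 0, 0], "dr": [0, 0, 0], "hand": 0}, {"xyz": [0, 0, 0], "dr": [0, 0, 0], "hand": 0}, {"xyz": [0, 0, 0], "dr": [0, 0, 0], "hand": 0}]'

```text
time: 9.58
ee_pos: [0.4951, -0.3261, 0.2287]
tcp_rot: [2.277, 2.165, 0.0]
force: [-0.0, -0.1, -0.4]
width: -0.0001
grasp_force: 0.0
```

move_arm --steps '[{"xyz": [0, 0, 0], "dr": [0, 0, 0], "hand": 0}, {"xyz": [0, 0, 0], "dr": [0, 0, 0], "hand": 0}, {"xyz": [0, 0, 0], "dr": [0, 0, 0], "hand": 0}, {"xyz": [0, 0, 0], "dr": [0, 0, 0], "hand": 0}, {"xyz": [0, 0, 0], "dr": [0, 0, 0], "hand": 0}]'

```text
time: 10.0
ee_pos: [0.4951, -0.3261, 0.2287]
tcp_rot: [2.277, 2.165, 0.0]
force: [0.2, -0.8, -0.6]
width: -0.0
grasp_force: 0.0
```

move_arm --steps '[{"xyz": [0, 0, 0], "dr": [0, 0, 0], "hand": 0}, {"xyz": [0, 0, 0], "dr": [0, 0, 0], "hand": 0}, {"xyz": [0, 0, 0], "dr": [0, 0, 0], "hand": 0}, {"xyz": [0, 0, 0], "dr": [0, 0, 0], "hand": 0}, {"xyz": [0, 0, 0], "dr": [0, 0, 0], "hand": 0}]'

```text
time: 10.42
ee_pos: [0.4951, -0.3261, 0.2287]
tcp_rot: [2.277, 2.165, 0.0]
force: [0.6, -0.5, -0.4]
width: -0.0
grasp_force: 0.0
```

```bash
python3 -c "
from h import *
see()
im=grab_frame('top'); d=track(im)['deck'][0]; print(d)
if abs(d+.1823)<.002: print(finish_job())"
```

```text
t 10.417 {'deck': (np.float32(-0.1823), 0.84), 'far': (np.float32(-0.1825), 0.83), 'ptr': (np.float32(-0.1629), 0.36)} hand s -0.3478 x 0.0005 z 0.2287 F_s 1.07 F [0.3 1.1 0.4] w 0.0
-0.1823
the job is handed in; nothing more can be done
None
```

The trolley is at rest with its pointer over the middle of the index plate; it had stood still and untouched for over two seconds when I handed the job in at about 10.5 s (the verdict was not shown).

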